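# Open the lever citrus press and refit its strainer

### The arm

A 7-joint arm with a two-finger parallel gripper is mounted at the origin on a cart in front of the work surface, level with it; the furniture and walls round the work are solid. World frame = base frame: x ahead of the robot, y to its left, z up, the work surface at z = 0. Lengths are in m, angles in rad, forces in N, time in s.
With the tool pointing down it reaches from about 0.35 to 0.775 m from the base axis. Payload 3.1 kg.
Tool frame: the origin (TCP) lies at the very end of the fingers, on their centre line; the grasp point (between the pads) lies 19 mm behind it (env.grasp_offset is the z of the grasp point in the tool frame, in m); z points along the fingers, y is the line along which they close (so a half turn about z gives the same grasp; the last joint's range is limited). The gripper opens to 85 mm and grips with 20 to 120 N. Pads are 22 mm wide; open, the fingers measure 114 mm over their backs; the gripper's body (76 mm by 85 mm) begins 54 mm behind the grasp point. The pads swing forward as they close: fully open they stand 13 mm farther back than shut.
Start: joints at [-0.042, 0.311, 0.014, 1.512, -0.004, 1.319, -0.027], TCP at [0.55, 0, 0.231] pointing down, gripper open.
Joint ranges: [-2.7, 2.7], [-0.3, 1.91], [-1.27, 1.3], [0.12, 2.57], [-1.44, 4.58], [0.2, 2.03], [-3.05, 3.05]. Speed limits (rad/s): [2.79, 2.79, 3.14, 3.14, 3.14, 3.14, 3.14].

### API

Orientations are given as a unit quaternion [x, y, z, w].
In Python, from rig import env gives the robot as it stands. The module is installed in compiled form; this text tells all that it offers.
- The arm moves only by the tool play_rows, never from a script. Its argument "targets" is one flat list of numbers, 6 for each row, row after row: the shift along the tool's x, y, z as a fraction of full scale, then the turn, a rotation vector about the tool's x, y, z as a fraction of full scale. In form: [dx, dy, dz, ax, ay, az, dx, dy, dz, ax, ay, az, ...]. A call has 1 to 10 rows; each row shifts and turns the commanded pose from where the row before left it, along the tool's axes as they then stand; what a row does not reach is not made up. Full scale, the value 1, is 2.5 cm for a shift and 4 degrees for a turn. A row lasts 1/8 s, in which the tool goes at most 62.5 mm and 10.7 degrees, less where a joint would pass 70% of its speed; a pose out of reach is approached as far as the arm can. A call with a number of a shift or a turn outside -1 to 1 is refused whole. A call with a gripper value outside its range is refused whole. "claw" is the opening, from 0 (shut) to 1 (fully open), set as the call begins (left out, the last holds). The fingers move at their own pace and stop on an object; "newtons" is the grip in N (left out, the last holds). Time passes only in rows, so rows that do not move let the fingers close. It gives the time, the measured TCP pose, the force, the opening and the grip force at its end, in the units of the state.
- env.get_obs(): the state, without advancing time (a new reading comes with each control period).
- env.snapshot(name): name is "scene" or "side" or "wrist"; returns a dict with "image" (400x640x3 uint8, red, green, blue), "K" (3x3 intrinsics, pixels), "origin" and "rotation" of the camera in the world; the wrist camera has in their place "T_tool_cam" (4x4, takes a point from camera to tool coordinates, whose origin is the TCP and whose axes are the flange's). Camera axes: x right, y down, z forward; pixel columns grow to the right and rows downward; lengths in m; the calibration is good to about 2 mm. A picture is of the moment at which its call begins: read the wrist's pose just before it. There is no depth.
- env.close_job(): hands the job in; it is judged then, once.
Trained networks look in a picture, given as the dict that the camera call returned (one of the last four; its "shot" number tells which), for a name from the list of things; names that differ only in an ending like _2 or _b are one class to them, and where a whole thing is asked for, a point or a joint stands for the part that bears it (a point fixed in the world has none). Each returns a list of dicts, best first, with "score" (0 to 1); they miss things now and then, are a little off and sometimes report something else, mostly with a low value. They report only what shows in the picture. A call takes as long as a camera call. They do not tell look-alikes from the thing itself.
- env.cut_out(label, picture): "pixels" (400x640 bool, what is visible of it) and "at" ([row, column] in pixels, amid what is visible of it).
The state is a dict: "time_s": time; "q": joint angles; "dq": joint speeds; "joint_torque": joint torques, N m; "tcp_pos": TCP position; "tool_rot": TCP orientation; "wrist_force": force on the tool from outside, world axes, zero at the start; "moment": the same for the moment, N m; "grip_width": opening from 0.0 (shut) to 1.0 (fully open); "grasp_force": force on a finger pad.
Only numpy, scipy, OpenCV 4.12 (cv2) and the standard library are available. Lean on these libraries where they do the work, as an engineer would, in place of code of your own. Each camera call takes 0.05 s, during which the arm holds its last target. There are 200 camera calls.

### The job

Make the citrus press ready for juicing. Lift its heavy arm by the cross handle, over the balance point, and ease it slowly down until its counterweight rests on the rubber stop behind, so that it stays open by itself; keep hold until you feel it bear on the stop for a moment, never letting it drop or forcing it. Then pick up the washed strainer and seat it gently in the collar, level and fully home, leaving the glass under the collar, the mug and the sugar tin as they stand.

Things in the scene. Friction and masses are not known exactly. Their poses are not given: they have to be found in the camera images.
- press: Lever citrus press of bare cast aluminium, fixed. Forked foot 210 x 124 x 17 mm, open to the front; two upright cheeks at the back carry the arm's hinge, and a round collar (outer diameter 96 mm, through hole 71 mm, 16 mm thick) stands out in front of them. Origin: on the worktop under the collar's middle; x points from collar back to hinge (away from the robot, within 0.35 rad), y left, z up.
- collar (a point): Middle of the collar's hole at its flat top, 112 mm over the worktop; axes as the press. With the arm down the press bell covers the collar; with the arm up the space above is free. A seated strainer has its flange flat on the collar top.
- hinge (a point): Middle of the arm's hinge axle, 90 mm behind (press +x) and 43 mm above collar, 155 mm over the worktop. The axle lies along the press's y axis.
- handle (a point): Middle of the black cross handle at the arm's end, 170 mm from the hinge axle: round bar of diameter 15 mm along the press's y axis, 82 mm long between the two side arms (16 mm high). Arm down: 80 mm before the collar's middle, level with the hinge; 39 mm free behind it before the bell, nothing in front. It is fixed to the arm and turns between the fingers of a hand that keeps its direction.
- press_arm (a joint): Arm angle, rad: 0 = down, pi/2 = handle right above the hinge, growing up and back. 2 to 3.5 N at the handle lifts it; the load shrinks to nil at the balance point (1.0 to 1.4, differs from press to press), past which the arm falls back by itself with up to 2.5 N at the handle. The stop is met between 1.77 and 2.17: a set screw, not measured, to be felt, about 2 N per mm at the handle.
- counterweight: Steel cylinder, diameter 44 mm, width 34 mm, about 0.5 kg, clamped to the arm. Origin and axes: the arm's at the hinge (x back, z up with the arm down); its middle is 33 mm along x, 48 mm along z. Arm open, it leans on the rubber stop with 5 to 8 N; over about 10 N of push at the handle, or a fall faster than 0.8 rad/s past 1.7 rad, strains it (limit 45 N).
- strainer: Round steel strainer with a ribbed cone, 0.14 to 0.24 kg, upright. Origin: centre of underside. Plug diameter 68 mm (foot tapers to 62), 16 mm high; flange diameter 92 mm, z 16 to 20 mm, thin edge up to z 26; cone diameter 36 mm at z 20, 32 at z 52, tip at z 67. Take it by the cone, about z 45. Fits the collar in any yaw with 1.2 mm play all round; seated, its origin is 16 mm below collar.
- glass: Clear tumbler, diameter 80 mm, 91 mm high, standing on the worktop under the collar, between the prongs of the foot, to catch the juice. Origin: centre of its underside.
- mug: Green mug, 90 x 118 x 92 mm, standing behind to the right. Origin: centre of its underside.
- sugar: Round red sugar tin with a white lid, diameter 72 mm, 94 mm high, standing to the left. Origin: centre of its underside.
Mind the look-alikes: they are no part of the job. Leave any yellow look-alike of the strainer alone. Leave any purple look-alike of the sugar alone.

How it is judged:
On the way, in this order (a step that is already met when the one before it is completed fails the run):
1. with the hand still on the arm, its counterweight has come to bear on the stop (contact force between counterweight and anything else above 3 N and contact force between the fingers and press above 1 N and value of joint press_arm above 1.7 rad), for 0.3 s.
2. the arm rests open by itself on its stop, let go (value of joint press_arm above 1.7 rad and velocity of joint press_arm between -0.05 and 0.05 rad/s and contact force between the fingers and press below 0.5 N), for 0.3 s.
3. the strainer is seated in the collar and let go (horizontal distance between strainer and collar below 0.004 m and z of strainer in the frame of collar between -0.0185 and -0.014 m and angle between strainer's own z axis and vertical below 0.05 rad and contact force between the fingers and strainer below 0.2 N and linear speed of strainer below 0.02 m/s), for 0.2 s.
At the end, for the whole second after the job is handed in: Arm let go and still past 1.7 rad; strainer let go, still, within 4 mm of the collar's middle, level within 0.05 rad, its plug at least 14 mm deep (16 is home); glass, mug, sugar tin upright (0.1 rad) within 20 mm of where they stood (all of step 2 and all of step 3 and angle between each of glass, mug, sugar's own z axis and vertical below 0.1 rad and distance of each of glass, mug, sugar from where it was at the start of the episode below 0.02 m); the robot touches nothing.
It fails at once if the counterweight strikes or is forced against its stop with more than 45 N (contact force between counterweight and anything else above 45 N).
It fails at once if the arm is thrown or let fall towards its stop: past 1.7 rad it turns faster than 0.8 rad/s (value of joint press_arm above 1.7 rad and velocity of joint press_arm above 0.8 rad/s).
It fails at once if the strainer is pressed or dropped on the press with more than 30 N (contact force between strainer and press above 30 N).
It fails at once if the glass, mug or sugar tin is shifted by more than 20 mm (distance of any of glass, mug, sugar from where it was at the start of the episode above 0.02 m).
It also fails if it takes over 70 s, if anything falls off the work surface, if the arm or the gripper's body presses on something with over 40 N, if the wrist force passes 120 N, or if a joint passes its speed limit or range.

## Working session

There is one attempt and no reset: what is moved stays moved. The work goes in short steps, Python scripts to look and compute and a tool call to move; the robot and the scene stay as the last step left them, time stands still between calls to the robot, and variables do not carry over. Pictures are saved under pics/ and viewed, at most 10 in all, crops included, and the job is handed in when it is done.

Besides the shell and the picture viewer there is one more tool, called after "Call:" as a command line: name --argument value ..., lists and objects as JSON in quotes. play_rows: Moves the arm, as the interface text tells. Its arguments: {"type":"object","properties":{"targets":{"type":"array"},"claw":{"type":"number"},"newtons":{"type":"number"}},"required":["targets"]}

```bash
mkdir -p pics; cat > h.py <<'E'
import numpy as np, cv2
from rig import env
from scipy.spatial.transform import Rotation as R
def cam(p,obs=None):
    if 'origin' in p: return np.array(p['origin']),np.array(p['rotation'])
    T=np.array(p['T_tool_cam']);Rt=R.from_quat(obs['tool_rot']).as_matrix()
    return np.array(obs['tcp_pos'])+Rt@T[:3,3],Rt@T[:3,:3]
def ray(p,rc,obs=None):
    o,r=cam(p,obs);d=r@np.linalg.inv(p['K'])@np.array([rc[1],rc[0],1.]);return o,d/np.linalg.norm(d)
def onz(p,rc,z,obs=None):
    o,d=ray(p,rc,obs);return o+d*(z-o[2])/d[2]
def proj(p,X,obs=None):
    o,r=cam(p,obs);c=np.array(p['K'])@(r.T@(np.array(X)-o));return c[:2]/c[2]
def tri(rs):
    A=0;b=0
    for o,d in rs:
        M=np.eye(3)-np.outer(d,d);A=A+M;b=b+M@o
    return np.linalg.solve(A,b)
def save(p,n): cv2.imwrite('pics/'+n+'.png',p['image'][:,:,::-1])
E
python3 - <<'E'
from h import *
o=env.get_obs();print(o['tcp_pos'],o['tool_rot'],o['wrist_force'])
P={}
for n in('scene','side','wrist'):
    p=env.snapshot(n);save(p,n+'0');P[n]=p
    if n!='wrist':print(n,p['origin'],p['rotation'][:,2])
    for l in('press','handle','counterweight','strainer','glass','mug','sugar'):
        try:print(n,l,[(round(d['score'],2),np.round(d['at']).tolist(),int(d['pixels'].sum()),np.ptp(np.argwhere(d['pixels']),0).tolist()) for d in env.cut_out(l,p)])
        except Exception as e:print(l,e)
cv2.imwrite('pics/all0.png',cv2.resize(np.vstack([P['scene']['image'],P['side']['image']])[:,:,::-1],(480,600)))
E
```

```text
[5.49281928e-01 6.12263441e-06 2.30221848e-01] [ 0.70707818  0.7071344  -0.00086137 -0.00079604] [-1.05488104  0.71180278 -0.87943809]Traceback (most recent call last):
  File "<stdin>", line 6, in <module>
IndexError: too many indices for array: array is 1-dimensional, but 2 were indexed
```

```bash
sed -i "s/np.array(p\['rotation'\])/R.from_quat(p['rotation']).as_matrix()/" h.py
python3 - <<'E'
from h import *
P={}
for n in('scene','side','wrist'):
    o=env.get_obs();p=env.snapshot(n);save(p,n+'0');P[n]=p
    if n!='wrist':print(n,p['origin'],p['rotation'],cam(p)[1][:,2])
    else: print(p['T_tool_cam'])
    for l in('press','handle','counterweight','strainer','glass','mug','sugar'):
        try:print(n,l,[(round(d['score'],2),np.round(d['at']).tolist(),int(d['pixels'].sum()),np.ptp(np.argwhere(d['pixels']),0).tolist()) for d in env.cut_out(l,p)])
        except Exception as e:print(l,e)
E
```

```text
scene [-0.35914193  0.73864878  1.11460061] [-0.41004165  0.81230039 -0.36956289  0.1883008 ] [ 0.60898598 -0.44596982 -0.65593216]
scene press [(0.74, [214.0, 309.0], 3382, [98, 82])]
scene handle [(0.78, [203.0, 318.0], 1345, [63, 75])]
scene counterweight [(0.66, [175.0, 293.0], 260, [22, 17])]
scene strainer [(0.88, [227.0, 410.0], 527, [23, 29]), (0.8, [205.0, 434.0], 504, [22, 28]), (0.74, [193.0, 382.0], 470, [21, 27])]
scene glass [(0.79, [238.0, 323.0], 509, [32, 24]), (0.44, [215.0, 307.0], 3094, [98, 82])]
scene mug [(0.77, [164.0, 352.0], 454, [32, 29])]
scene sugar [(0.8, [254.0, 222.0], 921, [38, 29]), (0.56, [272.0, 250.0], 967, [40, 28])]
side [0.50066247 1.23247616 1.05490586] [-0.01916752  0.90069322 -0.43358616  0.0196819 ] [ 0.05207625 -0.78030171 -0.62323134]
side press [(0.7, [216.0, 312.0], 3054, [72, 82])]
side handle [(0.57, [200.0, 329.0], 1239, [33, 82]), (0.24, [196.0, 291.0], 257, [19, 17]), (0.22, [215.0, 314.0], 3152, [73, 81])]
side counterweight [(0.52, [192.0, 290.0], 257, [19, 18]), (0.49, [233.0, 331.0], 481, [31, 23])]
side strainer [(0.89, [187.0
[... 282 characters left out ...]
 [41, 26])]
[[-3.43017728e-04 -9.56972560e-01 -2.90178224e-01  7.50137799e-02]
 [ 9.99998794e-01  1.11231489e-04 -1.54891981e-03  4.94208014e-04]
 [ 1.51455071e-03 -2.90178405e-01  9.56971368e-01 -1.42074337e-01]
 [ 0.00000000e+00  0.00000000e+00  0.00000000e+00  1.00000000e+00]]
wrist press [(0.79, [54.0, 303.0], 29157, [147, 408])]
wrist handle [(0.71, [61.0, 272.0], 17080, [146, 406])]
wrist counterweight [(0.81, [2.0, 482.0], 427, [10, 95])]
wrist strainer [(0.92, [302.0, 339.0], 3789, [66, 72]), (0.77, [262.0, 226.0], 1992, [68, 76]), (0.7, [350.0, 242.0], 1290, [35, 56])]
wrist glass [(0.78, [70.0, 320.0], 285, [55, 27])]
wrist mug [(0.72, [290.0, 487.0], 654, [42, 52])]
wrist sugar []
```

View pics/scene0.png

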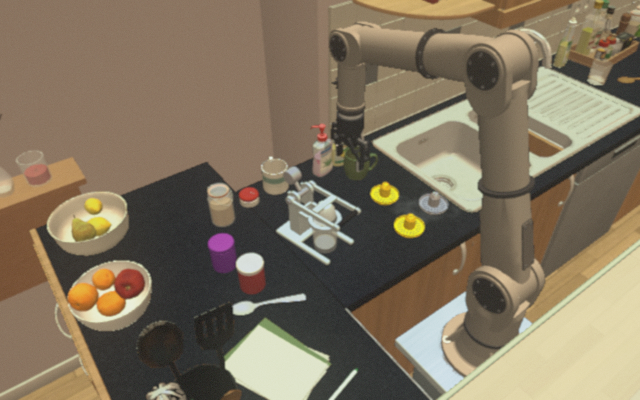

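View pics/side0.png

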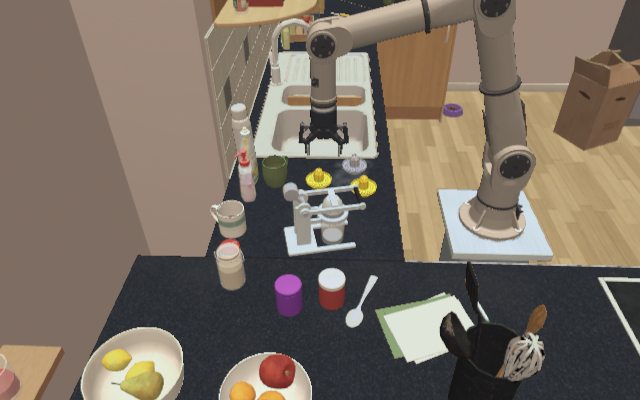

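```bash
python3 - <<'E'
from h import *
a=env.snapshot('scene');b=env.snapshot('side')
def T(x,y):return np.round(tri([ray(a,x),ray(b,y)]),3)
print('cw',T([175,293],[194,290.5]),'glass',T([238,323],[233,330.5]),'handle',T([203,318],[200,329]))
print('str',T([205,434],[165,350]),'y1',T([227,410],[187,364]),'y2',T([193,382],[180,317]),'mug',T([164,352],[169,275]),'sug',T([272,250],[289,330]))
cv2.imwrite('pics/crop1.png',np.hstack([cv2.resize(p['image'][r:r+100,c:c+100][:,:,::-1],(400,400),interpolation=2) for p,r,c in((a,155,270),(b,165,270))]))
E
```

```text
cw [0.638 0.133 0.2  ] glass [0.522 0.113 0.029] handle [0.527 0.125 0.17 ]
str [ 0.455 -0.288  0.005] y1 [ 0.409 -0.134  0.022] y2 [ 0.576 -0.166  0.028] mug [ 0.721 -0.155  0.073] sug [0.518 0.361 0.051]
```

View pics/crop1.png

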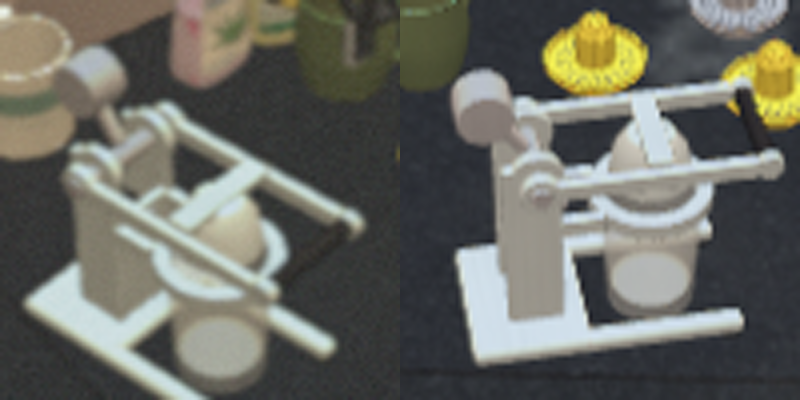

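View pics/wrist0.png

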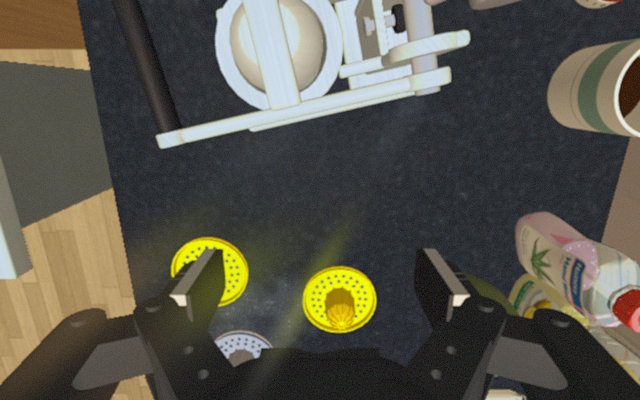

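```bash
cat >> h.py <<'E'
def W(p,X):
    c,s=np.cos(p[2]),np.sin(p[2]);return np.array([p[0]+c*X[0]-s*X[1],p[1]+s*X[0]+c*X[1],X[2]])
E
python3 - <<'E'
from h import *
from scipy.optimize import least_squares as LS
a=env.snapshot('scene');b=env.snapshot('side');o=env.get_obs();w=env.snapshot('wrist')
HL=(-.08,.045,.155);HR=(-.08,-.045,.155);C=(.123,0,.203)
obs=[(a,HR,(357.5,209)),(a,HL,(339,228)),(b,HR,(356,187.5)),(b,HL,(362.5,205)),(a,C,(294,175)),(b,C,(290.5,192)),(w,(-.08,-.041,.155),(168,131))]
# rough: bell collar in wrist centre
f=lambda p:np.concatenate([(proj(q,W(p,X),o)-np.array(u))*(0.3 if q is w else 1) for q,X,u in obs])
r=LS(f,[.52,.11,.2],loss='soft_l1');print(r.x);print(np.round(f(r.x).reshape(-1,2),1))
H=W(r.x,(-.08,0,.155));print('handle',H,'hinge',W(r.x,(.09,0,.155)), 'glass centre px',proj(a,W(r.x,(0,0,.045))),proj(b,W(r.x,(0,0,.045))))
print('strainer', onz(a,[205,434],.03),onz(b,[165,350],.03),onz(w,[385,242],.02,o))
E
```

```text
[0.516536   0.1048952  0.22441872]
[[ 0.6  2.1]
 [-1.7  0.1]
 [-1.2 -0.4]
 [-0.3  0.3]
 [-0.7  0.7]
 [ 0.1 -0.6]
 [-0.4  2. ]]
handle [0.43854211 0.08709203 0.155     ] hinge [0.60427912 0.12492378 0.155     ] glass centre px [326.00485048 234.695805  ] [332.05782602 226.79174244]
strainer [ 0.43241856 -0.25958454  0.03      ] [ 0.45698864 -0.25756656  0.03      ] [ 0.44222606 -0.31270967  0.02      ]
```

Call:
play_rows --targets '[0.7, -0.89, 0, 0, 0, 0, 0.7, -0.89, 0, 0, 0, 0, 0.7, -0.89, 0, 0, 0, 0, 0.7, -0.88, 0, 0, 0, 0, 0.69, -0.88, 0, 0, 0, 0, 0, 0, 0, 0, 0, -0.8, 0, 0, 0, 0, 0, -0.8, 0, 0, 0, 0, 0, -0.8, 0, 0, 0, 0, 0, -0.8, 0, 0, 0, 0, 0, 0]' --claw 0.5 --newtons 20

```text
time_s: 2.75
tcp_pos: [0.4393, 0.0873, 0.2314]
tool_rot: [0.624, 0.781, 0.0, 0.0]
wrist_force: [0.3, 0.2, -0.9]
grip_width: 0.498
grasp_force: 0.0
```

```bash
python3 - <<'E'
from h import *
o=env.get_obs();w=env.snapshot('wrist');print(o['tcp_pos'],R.from_quat(o['tool_rot']).as_matrix().round(3),o['grip_width'],o['wrist_force'])
for y in(-.041,0,.041):print(proj(w,W([.5165,.1049,.2244],(-.08,y,.155)),o))
img=w['image']
print('bell/collar proj',proj(w,W([.5165,.1049,.2244],(0,0,.112)),o))
save(w,'w2')
E
```

```text
[0.43928809 0.08726185 0.23140205] [[-0.221  0.975  0.   ]
 [ 0.975  0.221 -0.   ]
 [-0.     0.    -1.   ]] 0.49835340366962666 [ 0.28676664  0.17493899 -0.92887218]
[317.77790207 255.7187379 ]
[317.59078165 203.97497954]
[317.38333962 146.61175427]
bell/collar proj [413.12312802 187.22836187]
```

View pics/w2.png

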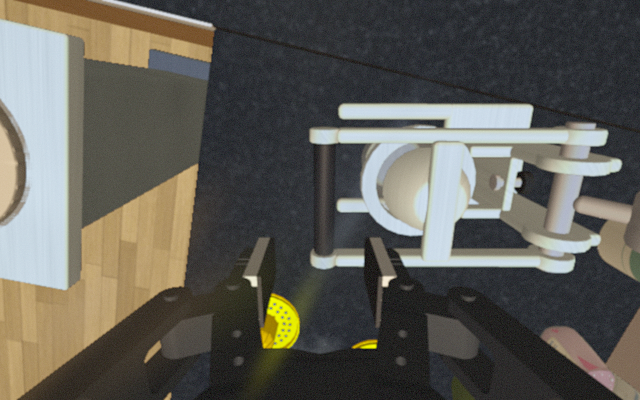

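Call:
play_rows --targets '[0.08, 0.18, 0, 0, 0, 0, 0, 0, 0.8, 0, 0, 0, 0, 0, 0.8, 0, 0, 0, 0, 0, 0.8, 0, 0, 0, 0, 0, 0.8, 0, 0, 0, 0, 0, 0.62, 0, 0, 0, 0, 0, 0, 0, 0, 0, 0, 0, 0, 0, 0, 0]' --claw 0.42

```text
time_s: 3.8
tcp_pos: [0.4439, 0.0905, 0.1364]
tool_rot: [0.624, 0.782, 0.0, 0.0]
wrist_force: [0.4, 0.5, 0.8]
grip_width: 0.421
grasp_force: 0.0
```

Call:
play_rows --targets '[0, 0, 0, 0, 0, 0, 0, 0, 0, 0, 0, 0, 0, 0, 0, 0, 0, 0, 0, 0, 0, 0, 0, 0]' --claw 0 --newtons 20

```text
time_s: 4.3
tcp_pos: [0.442, 0.09, 0.1365]
tool_rot: [0.624, 0.781, -0.001, -0.001]
wrist_force: [-4.3, -1.3, 5.5]
grip_width: 0.169
grasp_force: 19.9
```

```bash
python3 - <<'E'
from h import *
o=env.get_obs();print(o['grip_width']*85,o['grasp_force'],o['tcp_pos'])
w=env.snapshot('wrist');save(w,'w3')
for t0 in np.arange(0,2.2,.5):
    t=t0+.05*np.arange(11);print(t0,np.round(np.diff(-np.cos(t))*6.8,2).tolist(),np.round(-np.diff(np.sin(t))*6.8,2).tolist())
E
```

```text
14.35004051482959 19.943548142910004 [0.44200148 0.08997015 0.13650071]
0.0 [0.01, 0.03, 0.04, 0.06, 0.08, 0.09, 0.11, 0.12, 0.14, 0.16] [-0.34, -0.34, -0.34, -0.33, -0.33, -0.33, -0.32, -0.32, -0.31, -0.3]
0.5 [0.17, 0.18, 0.2, 0.21, 0.23, 0.24, 0.25, 0.26, 0.27, 0.28] [-0.29, -0.29, -0.28, -0.27, -0.25, -0.24, -0.23, -0.22, -0.2, -0.19]
1.0 [0.29, 0.3, 0.31, 0.31, 0.32, 0.33, 0.33, 0.33, 0.34, 0.34] [-0.18, -0.16, -0.15, -0.13, -0.12, -0.1, -0.08, -0.07, -0.05, -0.03]
1.5 [0.34, 0.34, 0.34, 0.34, 0.34, 0.33, 0.33, 0.32, 0.32, 0.31] [-0.02, 0.0, 0.02, 0.04, 0.05, 0.07, 0.09, 0.1, 0.12, 0.13]
2.0 [0.31, 0.3, 0.29, 0.28, 0.27, 0.26, 0.25, 0.24, 0.22, 0.21] [0.15, 0.16, 0.18, 0.19, 0.21, 0.22, 0.23, 0.24, 0.26, 0.27]
```

Call:
play_rows --targets '[0, -0.06, -0.34, 0, 0, 0, 0, 0.03, -0.34, 0, 0, 0, 0, 0.04, -0.34, 0, 0, 0, 0, 0.06, -0.33, 0, 0, 0, 0, 0.08, -0.33, 0, 0, 0, 0, 0.09, -0.33, 0, 0, 0, 0, 0.11, -0.32, 0, 0, 0, 0, 0.12, -0.32, 0, 0, 0, 0, 0.14, -0.31, 0, 0, 0, 0, 0.16, -0.3, 0, 0, 0]'

```text
time_s: 5.6
tcp_pos: [0.4602, 0.0941, 0.2175]
tool_rot: [0.624, 0.782, -0.002, -0.001]
wrist_force: [-7.3, -0.7, -1.3]
grip_width: 0.171
grasp_force: 19.6
```

Call:
play_rows --targets '[0, 0.09, -0.29, 0, 0, 0, 0, 0.18, -0.29, 0, 0, 0, 0, 0.2, -0.28, 0, 0, 0, 0, 0.21, -0.27, 0, 0, 0, 0, 0.23, -0.25, 0, 0, 0, 0, 0.24, -0.24, 0, 0, 0, 0, 0.25, -0.23, 0, 0, 0, 0, 0.26, -0.22, 0, 0, 0, 0, 0.27, -0.2, 0, 0, 0, 0, 0.28, -0.19, 0, 0, 0]'

```text
time_s: 6.85
tcp_pos: [0.5154, 0.1065, 0.2823]
tool_rot: [0.624, 0.781, 0.0, 0.0]
wrist_force: [-7.6, -1.5, 10.1]
grip_width: 0.166
grasp_force: 20.5
```

Call:
play_rows --targets '[0, 0.23, -0.26, 0, 0, 0, 0, 0.3, -0.16, 0, 0, 0, 0, 0.31, -0.15, 0, 0, 0, 0, 0.31, -0.13, 0, 0, 0, 0, 0.32, -0.12, 0, 0, 0, 0, 0.33, -0.1, 0, 0, 0, 0, 0.33, -0.08, 0, 0, 0, 0, 0.33, -0.07, 0, 0, 0, 0, 0.34, -0.05, 0, 0, 0, 0, 0.34, -0.03, 0, 0, 0]'

```text
time_s: 8.1
tcp_pos: [0.5936, 0.124, 0.3078]
tool_rot: [0.624, 0.781, 0.0, 0.001]
wrist_force: [0.2, -0.8, 1.2]
grip_width: 0.168
grasp_force: 21.2
```

Call:
play_rows --targets '[0, 0.2, -0.01, 0, 0, 0, 0, 0.2, 0, 0, 0, 0, 0, 0.2, 0, 0, 0, 0, 0, 0.2, 0.01, 0, 0, 0, 0, 0.2, 0.01, 0, 0, 0, 0, 0.2, 0.02, 0, 0, 0, 0, 0.2, 0.03, 0, 0, 0, 0, 0.2, 0.03, 0, 0, 0]'

```text
time_s: 9.1
tcp_pos: [0.6319, 0.1326, 0.305]
tool_rot: [0.624, 0.781, -0.0, 0.0]
wrist_force: [0.3, -3.1, 2.7]
grip_width: 0.164
grasp_force: 22.1
```

Call:
play_rows --targets '[0, 0.12, 0.02, 0, 0, 0, 0, 0.12, 0.02, 0, 0, 0, 0, 0.12, 0.02, 0, 0, 0, 0, 0.12, 0.02, 0, 0, 0]'

```text
time_s: 9.6
tcp_pos: [0.6429, 0.1352, 0.3025]
tool_rot: [0.624, 0.781, -0.001, -0.0]
wrist_force: [0.6, -4.6, 0.6]
grip_width: 0.166
grasp_force: 22.1
```

Call:
play_rows --targets '[0, 0.1, 0.02, 0, 0, 0, 0, 0.1, 0.02, 0, 0, 0, 0, 0.1, 0.02, 0, 0, 0]'

```text
time_s: 9.98
tcp_pos: [0.6503, 0.1368, 0.3011]
tool_rot: [0.624, 0.781, -0.001, -0.0]
wrist_force: [1.2, -4.9, -1.9]
grip_width: 0.165
grasp_force: 21.7
```

Call:
play_rows --targets '[-0.04, 0.1, 0.03, 0, 0, 0, -0.03, 0.1, 0.03, 0, 0, 0, 0, 0.1, 0.03, 0, 0, 0]'

```text
time_s: 10.35
tcp_pos: [0.6578, 0.1386, 0.2993]
tool_rot: [0.623, 0.782, 0.0, -0.001]
wrist_force: [-0.1, -0.4, 1.0]
grip_width: 0.163
grasp_force: 21.9
```

Call:
play_rows --targets '[0, 0.08, 0.02, 0, 0, 0, 0, 0.08, 0.03, 0, 0, 0, 0, 0.08, 0.03, 0, 0, 0]'

```text
time_s: 10.72
tcp_pos: [0.6638, 0.1398, 0.2975]
tool_rot: [0.623, 0.782, 0.001, -0.001]
wrist_force: [-0.4, 2.0, -2.3]
grip_width: 0.168
grasp_force: 21.4
```

Call:
play_rows --targets '[0, 0.08, 0.03, 0, 0, 0, 0, 0.08, 0.03, 0, 0, 0, 0, 0.08, 0.03, 0, 0, 0]'

```text
time_s: 11.1
tcp_pos: [0.6698, 0.1411, 0.2954]
tool_rot: [0.623, 0.782, 0.001, -0.001]
wrist_force: [-0.9, 2.5, -0.7]
grip_width: 0.165
grasp_force: 21.4
```

Call:
play_rows --targets '[0.02, 0.07, 0.03, 0, 0, 0, 0, 0.07, 0.03, 0, 0, 0, 0, 0.07, 0.03, 0, 0, 0]'

```text
time_s: 11.48
tcp_pos: [0.6751, 0.1423, 0.2934]
tool_rot: [0.624, 0.782, 0.001, -0.0]
wrist_force: [-0.1, 3.6, -0.2]
grip_width: 0.169
grasp_force: 21.3
```

Call:
play_rows --targets '[0.03, 0.07, 0.03, 0, 0, 0, 0, 0.07, 0.03, 0, 0, 0, 0, 0.07, 0.03, 0, 0, 0]'

```text
time_s: 11.85
tcp_pos: [0.6801, 0.1433, 0.2909]
tool_rot: [0.624, 0.781, 0.0, 0.0]
wrist_force: [-0.1, 2.1, -0.3]
grip_width: 0.162
grasp_force: 21.4
```

Call:
play_rows --targets '[0, 0.07, 0.03, 0, 0, 0, 0, 0.07, 0.04, 0, 0, 0, 0, 0.07, 0.04, 0, 0, 0]'

```text
time_s: 12.22
tcp_pos: [0.6847, 0.1444, 0.2884]
tool_rot: [0.624, 0.781, -0.0, -0.0]
wrist_force: [-3.7, 2.4, 3.6]
grip_width: 0.166
grasp_force: 21.7
```

Call:
play_rows --targets '[0, 0.04, 0.02, 0, 0, 0, 0, 0, 0, 0, 0, 0, 0, 0, 0, 0, 0, 0]'

```text
time_s: 12.6
tcp_pos: [0.685, 0.1444, 0.2881]
tool_rot: [0.624, 0.781, -0.001, -0.0]
wrist_force: [-5.0, 0.8, 3.8]
grip_width: 0.167
grasp_force: 21.9
```

Call:
play_rows --targets '[0, 0, 0, 0, 0, 0, 0, 0, 0, 0, 0, 0, 0, 0, 0, 0, 0, 0, 0, 0, 0, 0, 0, 0]'

```text
time_s: 13.1
tcp_pos: [0.685, 0.1445, 0.2881]
tool_rot: [0.624, 0.781, -0.001, -0.0]
wrist_force: [-5.1, 1.0, 4.0]
grip_width: 0.163
grasp_force: 21.9
```

Call:
play_rows --targets '[0, -0.05, 0, 0, 0, 0, 0, 0, 0, 0, 0, 0, 0, 0, 0, 0, 0, 0, 0, 0, 0, 0, 0, 0, 0, 0, 0, 0, 0, 0]' --claw 0.5

```text
time_s: 13.72
tcp_pos: [0.6848, 0.1446, 0.2875]
tool_rot: [0.624, 0.782, 0.0, 0.0]
wrist_force: [-0.4, 0.3, 0.3]
grip_width: 0.502
grasp_force: 0.0
```

Call:
play_rows --targets '[0, 0, -0.5, 0, 0, 0, 0, 0, -0.8, 0, 0, 0, 0, 0, -0.8, 0, 0, 0, 0, 0, 0, 0, 0, 0]'

```text
time_s: 14.22
tcp_pos: [0.6857, 0.1449, 0.3431]
tool_rot: [0.624, 0.782, 0.002, 0.002]
wrist_force: [0.4, 0.1, -0.3]
grip_width: 0.501
grasp_force: 0.0
```

```bash
python3 - <<'E'
from h import *
o=env.get_obs();print(o['tcp_pos'],o['wrist_force'])
a=env.snapshot('scene');b=env.snapshot('side')
cv2.imwrite('pics/c4.png',np.hstack([cv2.resize(p['image'][r:r+160,c:c+160][:,:,::-1],(400,400),interpolation=2) for p,r,c in((a,110,240),(b,110,230))]))
E
```

```text
[0.68567782 0.14487066 0.34309738] [ 0.43462009  0.14391094 -0.3405949 ]
```

View pics/c4.png

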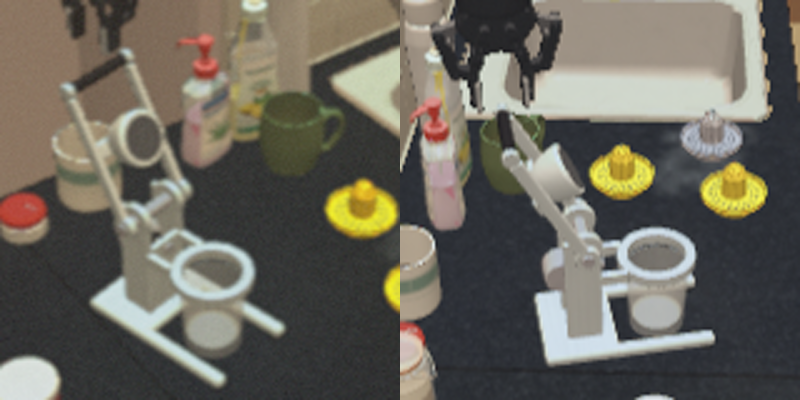

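Call:
play_rows --targets '[0, -0.95, 0, 0, 0, 0, 0, -0.95, 0, 0, 0, 0, 0, -0.95, 0, 0, 0, 0, 0, -0.95, 0, 0, 0, 0, 0, -0.95, 0, 0, 0, 0, 0, -0.95, 0, 0, 0, 0, 0, -0.95, 0.5, 0, 0, 0, 0, 0, 1, 0, 0, 0, 0, 0, 0, 0, 0, 0, 0, 0, 0, 0, 0, 0]' --claw 0.6

```text
time_s: 15.58
tcp_pos: [0.5227, 0.1078, 0.3027]
tool_rot: [0.624, 0.782, 0.0, 0.0]
wrist_force: [-0.5, -0.5, 1.1]
grip_width: 0.599
grasp_force: 0.0
```

```bash
python3 - <<'E'
from h import *
o=env.get_obs();w=env.snapshot('wrist');save(w,'w5');print(o['tcp_pos'])
for n in('press','glass','strainer'):
    for d in env.cut_out(n,w):print(n,d['score'],d['at'])
print(proj(w,W([.5205,.108,.2244],(0,0,.112)),o))
E
```

```text
[0.52272236 0.10777084 0.30274497]
press 0.87 [182.3, 456.3]
glass 0.79 [165.7, 316.9]
glass 0.56 [182.5, 462.4]
glass 0.38 [379.5, 439.0]
strainer 0.86 [332.0, 309.5]
strainer 0.79 [280.0, 200.3]
strainer 0.48 [365.5, 199.5]
[317.02751679 168.04680396]
```

View pics/w5.png

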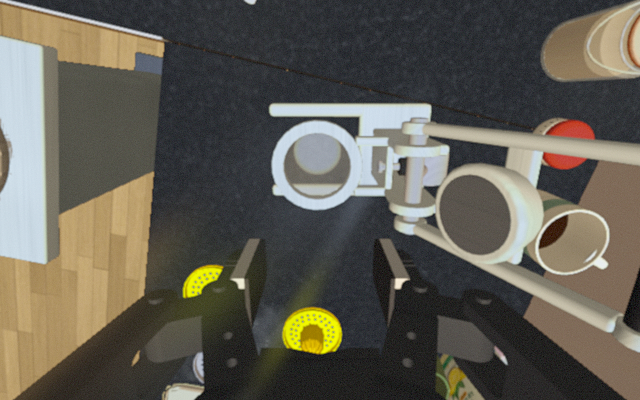

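```bash
cat > collar.py <<'E'
from h import *
from scipy.optimize import least_squares as LS
def collar(im,w,o,c0,z=.112,rads=(.048,.0355)):
    g=cv2.GaussianBlur(cv2.cvtColor(im,cv2.COLOR_RGB2GRAY),(0,0),.8).astype(np.float32);c=np.array(c0,float)
    for it in range(5):
        out=[]
        for rad,sg in zip(rads,(-1,1)):
            for t in np.arange(0,2*np.pi,.06):
                rr=rad+np.arange(-.007,.007,.0003);P=np.array([proj(w,(c[0]+r*np.cos(t),c[1]+r*np.sin(t),z),o) for r in rr],np.float32)
                v=cv2.remap(g,P[:,0].reshape(1,-1),P[:,1].reshape(1,-1),1)[0];d=sg*np.gradient(v)
                k=d.argmax()
                if d[k]>1.2 and 1<k<len(rr)-2: out.append((rad,t,rr[k]-rad))
        out=np.array(out)
        f=lambda p:out[:,2]-p[0]*np.cos(out[:,1])-p[1]*np.sin(out[:,1])-np.where(out[:,0]==rads[0],p[2],p[3])
        s=LS(f,[0,0,0,0],loss='soft_l1',f_scale=.0006);c+=s.x[:2]
    for rd in rads:
        m=out[:,0]==rd;A=np.c_[np.cos(out[m,1]),np.sin(out[m,1]),np.ones(m.sum())]
        q=LS(lambda p:A@p-out[m,2],[0,0,0],loss='soft_l1',f_scale=.0006).x
        print(rd,m.sum(),'own offset mm',(q*1e3).round(2),'mad',np.median(abs(A@q-out[m,2]))*1e3)
    print('centre',c,s.x[2:]*1e3);return c
E
python3 - <<'E'
from collar import *
o=env.get_obs();w=env.snapshot('wrist')
collar(w['image'],w,o,(.5205,.108))
a=env.snapshot('scene');b=env.snapshot('side')
for n,p in(('a',a),('b',b)):
    for d in env.cut_out('strainer',p):
        m=d['pixels'];print(n,np.round(d['at']),p['image'][m].mean(0).round(),np.round(onz(p,d['at'],.022),3))
E
```

```text
0.048 95 own offset mm [-0.19 -0.08 -0.18] mad 0.26165799959431996
0.0355 105 own offset mm [ 0.05  0.05 -0.26] mad 0.18015087412476202
centre [0.51968635 0.1092996 ] [-0.14813797 -0.25551604]
a [203. 434.] [145. 144. 140.] [ 0.445 -0.272  0.022]
a [228. 409.] [210. 193.  45.] [ 0.406 -0.128  0.022]
a [192. 386.] [209. 191.  45.] [ 0.578 -0.184  0.022]
b [181. 315.] [201. 185.  66.] [ 0.583 -0.167  0.022]
b [166. 353.] [151. 150. 152.] [ 0.444 -0.265  0.022]
b [188. 362.] [198. 183.  66.] [ 0.415 -0.131  0.022]
```

Call:
play_rows --targets '[-0.93, -0.42, 0, 0, 0, 0, -0.93, -0.42, 0, 0, 0, 0, -0.93, -0.42, 0, 0, 0, 0, -0.93, -0.42, 0, 0, 0, 0, -0.93, -0.42, 0, 0, 0, 0, -0.93, -0.42, 0, 0, 0, 0, -0.93, -0.42, 0, 0, 0, 0, -0.93, -0.42, 0, 0, 0, 0]'

```text
time_s: 17.02
tcp_pos: [0.4817, -0.093, 0.3027]
tool_rot: [0.624, 0.782, 0.0, 0.0]
wrist_force: [0.4, -0.2, -0.8]
grip_width: 0.601
grasp_force: 0.0
```

Call:
play_rows --targets '[-0.93, -0.43, 0.3, 0, 0, 0, -0.93, -0.43, 0.5, 0, 0, 0, -0.93, -0.43, 0.5, 0, 0, 0, -0.93, -0.43, 0.5, 0, 0, 0, -0.93, -0.43, 0.5, 0, 0, 0, -0.93, -0.43, 0.5, 0, 0, 0, -0.95, -0.43, 0.5, 0, 0, 0, 0, 0, 0, 0, 0, 0, 0, 0, 0, 0, 0, 0]'

```text
time_s: 18.15
tcp_pos: [0.4454, -0.267, 0.2204]
tool_rot: [0.623, 0.782, 0.001, 0.0]
wrist_force: [-0.2, -0.1, -0.5]
grip_width: 0.597
grasp_force: 0.0
```

```bash
python3 - <<'E'
from collar import *
o=env.get_obs();w=env.snapshot('wrist');save(w,'w6');print(o['tcp_pos'],o['q'].round(2) if hasattr(o['q'],'round') else o['q'])
for d in env.cut_out('strainer',w):print(d['score'],d['at'],w['image'][d['pixels']].mean(0).round(),onz(w,d['at'],.024,o))
E
```

```text
[ 0.44535937 -0.26702577  0.22041478] [ 0.35  0.25  0.2   1.62 -0.05  1.27  0.78]
0.81 [33.8, 320.3] [230. 227.  11.] [ 0.41779739 -0.13982345  0.024     ]
0.62 [105.8, 464.9] [227. 221.   9.] [ 0.57514459 -0.17189791  0.024     ]
```

View pics/w6.png

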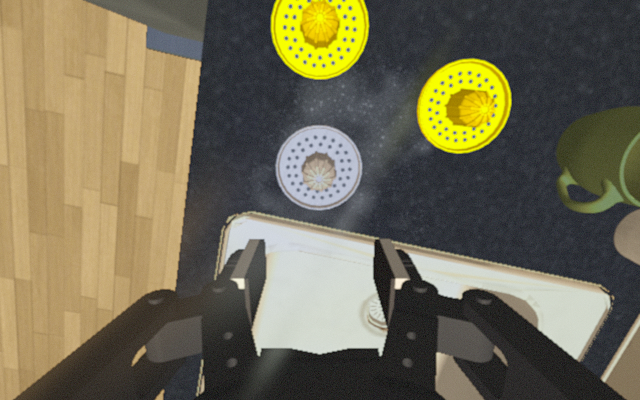

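```bash
python3 - <<'E'
from collar import *
o=env.get_obs();w=env.snapshot('wrist')
c=collar(w['image'],w,o,onz(w,(167,319),.026,o)[:2],z=.026,rads=(.046,))
d=c-o['tcp_pos'][:2];Rt=R.from_quat(o['tool_rot']).as_matrix()
print(o['tcp_pos'],'tool shift',Rt[:2,:2].T@d/.025,'up',(o['tcp_pos'][2]-.028)/.025)
E
```

```text
0.046 105 own offset mm [-0.01 -0.02  0.15] mad 0.2331155396167677
centre [ 0.44514754 -0.26793867] [0.15292464 0.        ]
[ 0.44575642 -0.26666507  0.22070375] tool shift [-0.04418851 -0.03515418] up 7.708150076560894
```

Call:
play_rows --targets '[-0.04, -0.03, 0.9, 0, 0, 0, 0, 0, 0.9, 0, 0, 0, 0, 0, 0.9, 0, 0, 0, 0, 0, 0.9, 0, 0, 0, 0, 0, 0.9, 0, 0, 0, 0, 0, 0.9, 0, 0, 0, 0, 0, 0.9, 0, 0, 0, 0, 0, 0.8, 0, 0, 0, 0, 0, 0.52, 0, 0, 0, 0, 0, 0, 0, 0, 0]' --claw 0.6

```text
time_s: 19.55
tcp_pos: [0.4439, -0.2684, 0.029]
tool_rot: [0.623, 0.782, -0.0, -0.001]
wrist_force: [1.0, 0.0, 0.8]
grip_width: 0.6
grasp_force: 0.0
```

Call:
play_rows --targets '[0, 0, 0, 0, 0, 0, 0, 0, 0, 0, 0, 0, 0, 0, 0, 0, 0, 0, 0, 0, 0, 0, 0, 0, 0, 0, 0, 0, 0, 0]' --claw 0 --newtons 40

```text
time_s: 20.18
tcp_pos: [0.4451, -0.2695, 0.0307]
tool_rot: [0.624, 0.782, 0.0, 0.001]
wrist_force: [-0.5, 0.5, 6.4]
grip_width: 0.374
grasp_force: 40.3
```

Call:
play_rows --targets '[0, 0, -0.3, 0, 0, 0, 0, 0, -0.7, 0, 0, 0, 0, 0, -0.9, 0, 0, 0, 0, 0, -0.9, 0, 0, 0, 0, 0, -0.9, 0, 0, 0, 0, 0, -0.9, 0, 0, 0, 0, 0, -0.9, 0, 0, 0, 0, 0, -0.9, 0, 0, 0, 0, 0, -0.8, 0, 0, 0, 0, 0, 0, 0, 0, 0]'

```text
time_s: 21.42
tcp_pos: [0.4447, -0.2699, 0.2107]
tool_rot: [0.624, 0.781, 0.0, 0.001]
wrist_force: [-0.2, -0.4, -1.9]
grip_width: 0.368
grasp_force: 40.0
```

```bash
python3 - <<'E'
from collar import *
o=env.get_obs();w=env.snapshot('wrist');save(w,'w7');print(o['tcp_pos'],o['grip_width'],o['wrist_force'],o['moment'])
c=collar(w['image'],w,o,o['tcp_pos'][:2],z=o['tcp_pos'][2]-.0307+.026,rads=(.046,))
Rt=R.from_quat(o['tool_rot']).as_matrix();print(Rt.round(4),Rt[:2,:2].T@(c-o['tcp_pos'][:2])*1e3)
E
```

```text
[ 0.44467282 -0.26993752  0.21070432] 0.36774715135404273 [-0.24052583 -0.40755147 -1.90621461] [ 0.04956361 -0.00608246 -0.03251443]
0.046 92 own offset mm [ 0.21  0.04 -3.14] mad 0.7000449067614616
centre [ 0.44365033 -0.26447162] [-3.14328452  0.        ]
[[-0.2213  0.9752  0.0025]
 [ 0.9752  0.2213 -0.0016]
 [-0.0021  0.002  -1.    ]] [5.55665154 0.21230996]
```

View pics/w7.png

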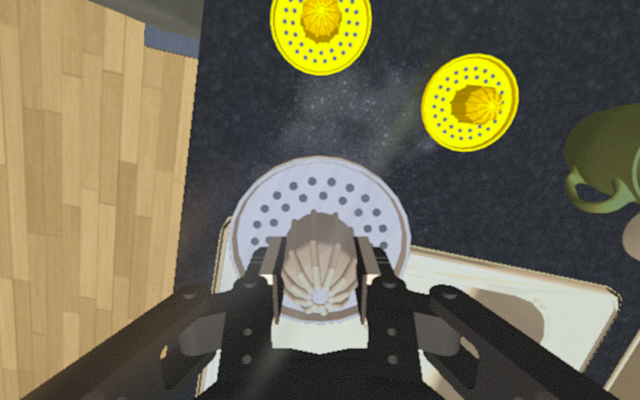

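```bash
cat > held.py <<'E'
from h import *
from scipy.optimize import least_squares as LS
def held(w,o,zoff,show=None):
    g=cv2.GaussianBlur(cv2.cvtColor(w['image'],cv2.COLOR_RGB2GRAY),(0,0),1).astype(np.float32)
    Rt=R.from_quat(o['tool_rot']).as_matrix();T=np.array(o['tcp_pos'])
    q=lambda p,r,t:proj(w,T+Rt@np.array([p[0]+r*np.cos(t),p[1]+r*np.sin(t),p[2]]),o)
    p=np.array([.002,0,zoff]);th=np.arange(-1.25,1.26,.05)   # image-up half
    for it in range(4):
        E=[];ts=[]
        for t in th:
            rr=.046+np.arange(.008,-.008,-.0003);P=np.array([q(p,r,t) for r in rr],np.float32)
            v=cv2.remap(g,P[:,0].reshape(1,-1),P[:,1].reshape(1,-1),1)[0];d=np.gradient(v)
            k=np.argmax(d>0.6*d.max()); k=k+np.argmax(d[k:k+4])
            if d[k]>2:E.append(P[k]);ts.append(t)
        E=np.array(E);ts=np.array(ts)
        for free in (False,True):
            def f(x):
                y=[x[0],x[1],x[2] if free else zoff]
                return np.concatenate([q(y,.046,t)-e for t,e in zip(ts,E)])
            # radial residual: project on outward normal
            def fr(x):
                y=[x[0],x[1],x[2] if free else zoff];c=q(y,0,0);out=[]
                for t,e in zip(ts,E):
                    m=q(y,.046,t);n=(m-c)/np.linalg.norm(m-c);out.append((m-e)@n)
                return out
            s=LS(fr,p,loss='soft_l1',f_scale=.7)
            if it==3:print('free z' if free else 'fixed z',(s.x*1e3).round(2),'px med res',np.median(np.abs(fr(s.x))).round(2),len(ts))
            if not free:p=np.array([s.x[0],s.x[1],zoff])
    return p
E
python3 - <<'E'
from held import *
o=env.get_obs();w=env.snapshot('wrist');held(w,o,.0307-.026)
E
```

```text
fixed z [1.58 0.27 4.7 ] px med res 0.84 51
free z [1.09 0.38 8.92] px med res 0.36 51
```

Call:
play_rows --targets '[0.88, 0.39, 0, 0, 0, 0, 0.88, 0.39, 0, 0, 0, 0, 0.88, 0.39, 0, 0, 0, 0, 0.88, 0.39, 0, 0, 0, 0, 0.88, 0.39, 0, 0, 0, 0, 0.88, 0.39, 0, 0, 0, 0, 0.88, 0.39, 0, 0, 0, 0, 0.88, 0.39, 0, 0, 0, 0]'

```text
time_s: 22.52
tcp_pos: [0.4801, -0.0795, 0.2079]
tool_rot: [0.624, 0.782, -0.001, -0.001]
wrist_force: [-0.3, -0.2, -2.1]
grip_width: 0.373
grasp_force: 40.0
```

Call:
play_rows --targets '[0.88, 0.39, 0, 0, 0, 0, 0.88, 0.39, 0, 0, 0, 0, 0.88, 0.39, 0, 0, 0, 0, 0.88, 0.39, 0, 0, 0, 0, 0.88, 0.39, 0, 0, 0, 0, 0.88, 0.4, 0, 0, 0, 0, 0.88, 0.4, 0, 0, 0, 0, 0.87, 0.4, 0, 0, 0, 0, 0, 0, 0, 0, 0, 0, 0, 0, 0, 0, 0, 0]'

```text
time_s: 23.78
tcp_pos: [0.5183, 0.1069, 0.2084]
tool_rot: [0.624, 0.781, -0.001, -0.0]
wrist_force: [0.1, -0.2, -2.7]
grip_width: 0.372
grasp_force: 40.0
```

```bash
python3 - <<'E'
from held import *
Rt=None;A=[]
for i in range(2):
    o=env.get_obs();A.append(o['tcp_pos']);w=env.snapshot('wrist');held(w,o,.006)
save(w,'w8')
t=np.mean(A,0);Rt=R.from_quat(o['tool_rot']).as_matrix()
print(t,Rt.round(4),'to go',Rt[:2,:2].T@(np.array([.5197,.1078])-t[:2])/.025)
E
```

```text
fixed z [1.19 0.56 6.  ] px med res 0.9 51
free z [1.21 0.58 5.9 ] px med res 0.92 51
fixed z [1.18 0.56 6.  ] px med res 0.86 51
free z [1.19 0.57 5.91] px med res 0.86 51
[0.51846694 0.106766   0.20858742] [[-0.2197  0.9756 -0.0016]
 [ 0.9756  0.2197 -0.0017]
 [-0.0013 -0.002  -1.    ]] to go [0.02951447 0.05720338]
```

Call:
play_rows --targets '[0.03, 0.05, 0, 0, 0, 0, 0, 0, 0.5, 0, 0, 0, 0, 0, 0.6, 0, 0, 0, 0, 0, 0.6, 0, 0, 0, 0, 0, 0.4, 0, 0, 0, 0, 0, 0.2, 0, 0, 0, 0, 0, 0, 0, 0, 0]'

```text
time_s: 24.75
tcp_pos: [0.52, 0.1095, 0.1517]
tool_rot: [0.624, 0.782, -0.0, -0.0]
wrist_force: [0.1, 1.0, -2.0]
grip_width: 0.374
grasp_force: 40.0
```

Call:
play_rows --targets '[0, 0, 0.1, 0, 0, 0, 0, 0, 0.1, 0, 0, 0, 0, 0, 0.1, 0, 0, 0, 0, 0, 0.1, 0, 0, 0]'

```text
time_s: 25.25
tcp_pos: [0.5201, 0.1095, 0.1419]
tool_rot: [0.624, 0.782, 0.0, 0.0]
wrist_force: [0.5, 0.6, -2.4]
grip_width: 0.369
grasp_force: 40.0
```

Call:
play_rows --targets '[0, 0, 0.08, 0, 0, 0, 0, 0, 0.08, 0, 0, 0, 0, 0, 0.08, 0, 0, 0]'

```text
time_s: 25.62
tcp_pos: [0.5201, 0.1094, 0.1359]
tool_rot: [0.624, 0.782, -0.0, 0.0]
wrist_force: [-0.5, -0.9, -1.3]
grip_width: 0.371
grasp_force: 40.0
```

Call:
play_rows --targets '[-0.03, 0, 0.06, 0, 0, 0, 0, 0, 0.06, 0, 0, 0, 0, 0, 0, 0, 0, 0]'

```text
time_s: 26.0
tcp_pos: [0.5202, 0.1088, 0.1329]
tool_rot: [0.624, 0.782, -0.0, -0.0]
wrist_force: [-0.5, 0.1, -2.6]
grip_width: 0.372
grasp_force: 40.0
```

Call:
play_rows --targets '[0, 0, 0.06, 0, 0, 0, 0, 0, 0.06, 0, 0, 0, 0, 0, 0, 0, 0, 0]'

```text
time_s: 26.38
tcp_pos: [0.5201, 0.1087, 0.1299]
tool_rot: [0.624, 0.782, -0.0, -0.0]
wrist_force: [0.3, 0.5, -1.7]
grip_width: 0.369
grasp_force: 40.0
```

Call:
play_rows --targets '[0, 0, 0.05, 0, 0, 0, 0, 0, 0.05, 0, 0, 0, 0, 0, 0, 0, 0, 0]'

```text
time_s: 26.75
tcp_pos: [0.5201, 0.1087, 0.1274]
tool_rot: [0.624, 0.782, -0.0, -0.0]
wrist_force: [-0.4, -0.7, -1.9]
grip_width: 0.368
grasp_force: 40.0
```

Call:
play_rows --targets '[0, 0, 0.04, 0, 0, 0, 0, 0, 0.04, 0, 0, 0, 0, 0, 0, 0, 0, 0]'

```text
time_s: 27.12
tcp_pos: [0.5203, 0.1088, 0.1267]
tool_rot: [0.624, 0.782, 0.0, 0.0]
wrist_force: [-3.0, -0.3, 6.4]
grip_width: 0.368
grasp_force: 40.9
```

Call:
play_rows --targets '[0, 0, 0, 0, 0, 0, 0, 0, 0, 0, 0, 0, 0, 0, 0, 0, 0, 0, 0, 0, 0, 0, 0, 0]' --claw 0.6

```text
time_s: 27.62
tcp_pos: [0.5203, 0.1088, 0.1254]
tool_rot: [0.624, 0.782, -0.0, -0.0]
wrist_force: [0.3, -0.1, 0.5]
grip_width: 0.6
grasp_force: 0.0
```

Call:
play_rows --targets '[0, 0, -0.4, 0, 0, 0, 0, 0, -0.8, 0, 0, 0, 0, 0, -0.9, 0, 0, 0, 0, 0, -0.9, 0, 0, 0, 0, 0, -0.9, 0, 0, 0, 0, 0, -0.9, 0, 0, 0, 0, 0, -0.9, 0, 0, 0, 0, 0, 0, 0, 0, 0, 0, 0, 0, 0, 0, 0]'

```text
time_s: 28.75
tcp_pos: [0.5198, 0.1087, 0.2675]
tool_rot: [0.624, 0.782, -0.0, -0.0]
wrist_force: [-0.3, -0.7, -0.3]
grip_width: 0.604
grasp_force: 0.0
```

```bash
python3 - <<'E'
from collar import *
o=env.get_obs();w=env.snapshot('wrist');print(o['tcp_pos'],o['wrist_force'])
collar(w['image'],w,o,(.5197,.1093),z=.122,rads=(.046,))
a=env.snapshot('side');b=env.snapshot('scene')
cv2.imwrite('pics/fin.png',np.hstack([cv2.resize(w['image'],(400,250)),cv2.resize(a['image'][130:255,230:430],(400,250))])[:,:,::-1])
E
```

```text
[0.51984954 0.10867909 0.26747175] [-0.29667308 -0.71857512 -0.25267583]
0.046 100 own offset mm [-0.07  0.03  0.69] mad 0.5651722105942498
centre [0.51921431 0.11103084] [0.69278082 0.        ]
```

View pics/fin.png

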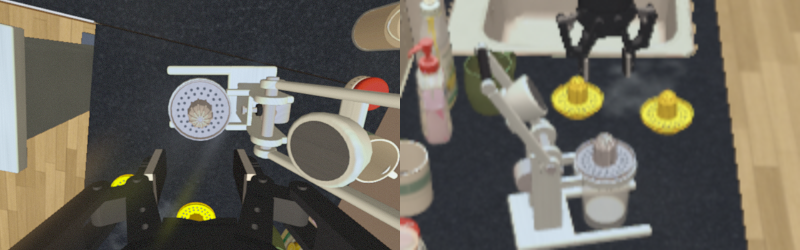

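```bash
python3 -c "
from rig import env
print(env.close_job())"
```

```text
the job is handed in; nothing more can be done
None
```

The press arm rests open on its stop and the strainer sits level and fully home in the collar; the job was handed in at about 29 s of the 70 s allowed, and the interface gave no verdict.

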